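# Square the feeder base in the fence and draw its cassette

### The arm

A 7-joint arm with a two-finger parallel gripper is mounted at the origin on the work surface. World frame = base frame: x ahead of the robot, y to its left, z up, the work surface at z = 0. Lengths are in mm, angles in rad, forces in N, time in s.
With the tool pointing down it reaches from about 400 to 925 mm from the base axis. Payload 4.1 kg.
Tool frame: the origin (TCP) lies on the centre line of the jaws, within the pads' length; the fingertips stand 17 mm ahead of it and the grasp point (between the pads) lies 2 mm behind it; z points along the fingers, y is the line along which they close (so a half turn about z gives the same grasp; the last joint's range is limited). The gripper opens to 85 mm and grips with 20 to 120 N. Pads are 22 mm wide; open, the fingers measure 114 mm over their backs; the gripper's body (76 mm by 85 mm) begins 54 mm behind the grasp point. The pads swing forward as they close: fully open they stand 13 mm farther back than shut.
Start: joints at [1.232, 0.398, 0.045, 1.537, -0.019, 1.207, -0.051], TCP at [154.415, -631.425, 248.347] pointing down, gripper open.
Joint ranges: [-2.82, 2.82], [-0.49, 2.23], [-1.37, 1.46], [0, 2.46], [-1.36, 4.5], [0.23, 2], [-2.94, 2.94]. Speed limits (rad/s): [2.57, 2.57, 3.14, 3.14, 3.14, 3.14, 3.14].

### API

Orientations are given as a unit quaternion [w, x, y, z].
In Python, from plant import arm gives the robot as it stands.
- The arm moves only by the tool carry_out, never from a script. Its argument "plan" is a list of rows, each a list of 2 entries, a list of its own where there are three numbers: the shift along the tool's x, y, z each as a share of 0.1 m, from -1 to 1, then the turn, a rotation vector about the tool's x, y, z each as a share of 0.5 rad, from -1 to 1. A call has 1 to 8 rows; each row shifts and turns the commanded pose from where the row before left it, along the tool's axes as they then stand; what a row does not reach is not made up. A row lasts 1/10 s, in which the tool goes at most 50 mm and 8.59 degrees, less where a joint would pass 70% of its speed; a pose out of reach is approached as far as the arm can. A call with a number of a shift or a turn outside -1 to 1 is refused whole. A call with a gripper value outside its range is refused whole. "grip" is the gripper's target within -1 to 1 (shut at 1, half-way at 0, fully open at -1), set as the call begins (left out, the last holds). The fingers move at their own pace and stop on an object; "grip_force" is the grip in N (left out, the last holds). Time passes only in rows, so rows that do not move let the fingers close. It gives the time, the measured TCP pose, the force, the opening and the grip force at its end, in the units of the state.
- arm.state(): the state, without advancing time (a new reading comes with each control period).
- arm.get_image(name): name is "scene" or "top" or "wrist"; returns the picture (480x640x3 uint8, red, green, blue); there is no depth.
- arm.calibration(name): a dict with "intrinsics" (3x3 intrinsics, pixels), "distortion" ([k1, k2, p1, p2, k3] as OpenCV has them; the pictures are not rectified), "rvec" (rotation vector, rad) and "tvec" (3), from world to camera coordinates, as OpenCV has them; the wrist camera has in their place "mount" (4x4, takes a point from camera to tool coordinates, whose origin is the TCP and whose axes are the flange's). Camera axes: x right, y down, z forward; pixel columns grow to the right and rows downward; lengths in mm; the calibration is good to about 2 mm. A picture is of the moment at which its call begins: read the wrist's pose just before it. calibration takes no time and is no camera call.
- arm.job_done(): hands the job in; it is judged then, once.
The state is a dict: "time_s": time; "joints": joint angles; "qd": joint speeds; "effort": joint torques, N m; "ee_pos": TCP position; "ee_rot": TCP orientation; "wrist_force": force on the tool from outside, world axes, zero at the start; "torque": the same for the moment, N m; "gripper_width": opening from 0.0 (shut) to 1.0 (fully open); "grasp_force": force on a finger pad.
Only numpy, scipy, OpenCV 4.12 (cv2) and the standard library are available. Lean on these libraries where they do the work, as an engineer would, in place of code of your own. Each camera call takes 0.05 s, during which the arm holds its last target. There are 200 camera calls.

### The job

Push the loose feeder base, with the cassette still in it, square and flush into the inside corner of the aluminium fence so that it touches both bars. Then pinch the cassette's two red side catches together, lift the cassette straight out, leaving the base flat on the bench and flush in the corner, and finish still holding it by the catches, upright and still, with its underside at least 10 cm above the bench. Leave the other things on the bench where they are.

Things in the scene. Friction and masses are not known exactly. Their poses are not given: they have to be found in the camera images.
- fence_corner (a point): Fixed L-shaped aluminium fence, bars 20 mm thick, 30 tall. The point is the inside corner, on the bench. Its x axis points away from the robot (within 0.2 rad), y to the robot's left. Inside faces: plane x = 0 (bar runs 220 mm from the corner along -y) and plane y = 0 (bar 220 mm along -x, towards the robot). The base belongs on the -x, -y side.
- base_center (a point): Loose dark steel feeder base, a flat-sided block 140 x 140 x 40 mm tall, about 0.6 kg, slides on the bench (friction about 0.6). The point is its centre, 20 mm above the bench, axes parallel to its sides and at the start within 0.3 rad of the fence's. Home, it lies 70 mm from each fence face. A pocket in its middle (8 mm floor, long edges marked yellow) holds the cassette upright.
- cassette_center (a point): White and grey cassette, 70 mm along its x, 40 along y, 80 tall, about 0.22 kg, loose but latched in the base's pocket, axes parallel to the base's. The point is at its middle, underside 40 mm below; seated it is 48 mm above the bench, the top 88. It lifts out only with both catches pinched; otherwise the base comes with it.
- pads_mid (a point): Point on the cassette midway between the finger pads of its two red catches, 18 mm above the cassette's centre (66 mm above the bench when seated). The pads stand on its +y and -y sides, each 24 mm wide (along x) and 36 tall (46 to 84 mm above the bench when seated); 56 mm over both when free, 44 fully pinched along y.
- catch_left (a joint): Red spring catch on the cassette's +y side: 0 = out (latched), 0.006 m = fully pressed in; free of the base from about 0.004. It springs back; about 3 N starts it, 8 N presses it fully.
- catch_right (a joint): The same on the cassette's -y side.
- die: Bystander, to be left alone: stepped steel die standing on end, 38 mm across, 60 tall, left of the fence; origin at its underside.
- collar: Bystander, to be left alone: dark red ring 48 mm across, 14 thick, lying left of the fence; origin at its underside.
- disc_rack: Bystander, to be left alone: dark red box 90 x 60 x 40 holding upright steel discs, far left; origin at its underside.
- spanner: Bystander, to be left alone: red spanner lying at the right; origin at its underside.
- driver: Bystander, to be left alone: screwdriver with orange handle lying at the right; origin at its underside.
- jar: Bystander, to be left alone: clear jar 60 mm across, 85 tall, black cap, far left; origin at its underside.
Not all that is in view belongs to the job. Of the things shaped like the part that bears base_center, the dark steel one is meant. What is shaped like the part that bears cassette_center but blue is not meant.

How it is judged:
By the outcome, as a careful person would: the job done as asked, in the order asked, and still so for the second after the job is handed in, while the arm keeps its last pose, push and grip.
It also fails if it takes over 61 s, if anything falls off the work surface, if the arm or the gripper's body presses on something with over 40 N, if the wrist force passes 120 N, or if a joint passes its speed limit or range.

## Working session

There is one attempt and no reset: what is moved stays moved. The work goes in short steps, Python scripts to look and compute and a tool call to move; the robot and the scene stay as the last step left them, time stands still between calls to the robot, and variables do not carry over. Pictures are saved under pics/ and viewed, at most 10 in all, crops included, and the job is handed in when it is done.

Besides the shell and the picture viewer there is one more tool, called after "Request:" by a JSON object that holds its "api" and its "payload". carry_out: Moves the arm, as the interface text tells. Its arguments: {"type":"object","properties":{"plan":{"type":"array","items":{"type":"array"}},"grip":{"type":"number"},"grip_force":{"type":"number"}},"required":["plan"]}

```bash
mkdir -p pics; ls; cat > h.py <<'E'
import numpy as np, cv2
from plant import arm
from scipy.spatial.transform import Rotation as R
def save(n,f):
    im=arm.get_image(n); cv2.imwrite('pics/'+f,im[:,:,::-1]); return im
def campose(n,st=None):
    c=arm.calibration(n); K=np.array(c['intrinsics'],float); d=np.array(c['distortion'],float)
    if 'mount' in c:
        M=np.array(c['mount'],float); q=st['ee_rot']; Rt=R.from_quat([q[1],q[2],q[3],q[0]]).as_matrix()
        Rc=Rt@M[:3,:3]; o=Rt@M[:3,3]+np.array(st['ee_pos'])
    else:
        Rw=cv2.Rodrigues(np.array(c['rvec'],float))[0]; Rc=Rw.T; o=-Rc@np.array(c['tvec'],float).ravel()
    return K,d,Rc,o
def ray(n,px,z,st=None):
    K,d,Rc,o=campose(n,st)
    u=cv2.undistortPoints(np.array(px,float).reshape(-1,1,2),K,d).reshape(-1,2)
    v=np.c_[u,np.ones(len(u))]@Rc.T
    return o+v*((z-o[2])/v[:,2])[:,None]
def proj(n,P,st=None):
    K,d,Rc,o=campose(n,st); 
    return cv2.projectPoints(np.array(P,float).reshape(-1,1,3),cv2.Rodrigues(Rc.T)[0],-Rc.T@o,K,d)[0].reshape(-1,2)
E
python3 - <<'E'
from h import *
s=arm.state(); print(s)
save('top','top0.png'); save('scene','scene0.png')
for n in('top','scene','wrist'):print(n,campose(n,s)[3])
E
```

```text
pics
{'time_s': 0.0, 'joints': array([ 1.23199223,  0.39920132,  0.04502663,  1.53789887, -0.01870001,
        1.20692255, -0.05066663]), 'qd': array([-7.78395140e-04, -1.31371053e-05, -2.06247625e-03, -7.34156126e-05,
       -4.75808539e-04, -7.40559920e-04, -8.55339934e-04]), 'effort': array([ 2.52781992e-04, -4.75123501e+01,  1.36462044e+00, -2.54219663e+01,
        1.15393530e-02,  9.22757346e-03, -2.06185703e-06]), 'ee_pos': array([ 154.26240091, -630.79265472,  247.24888671]), 'ee_rot': array([-9.86740627e-04,  9.92810776e-01,  1.19690247e-01, -1.87260626e-04]), 'wrist_force': array([ 0.28507329, -0.49405787,  0.64083217]), 'torque': array([-0.01029352, -0.00176551, -0.03138253]), 'grasp_force': 0.0, 'gripper_width': 0.9944647432057601}
top [ 436.50696699   10.45986064 1078.65229405]
scene [1289.09726102  253.67364049  769.93871928]
wrist [ 224.11315678 -614.10274726  372.94202248]
```

View pics/top0.png

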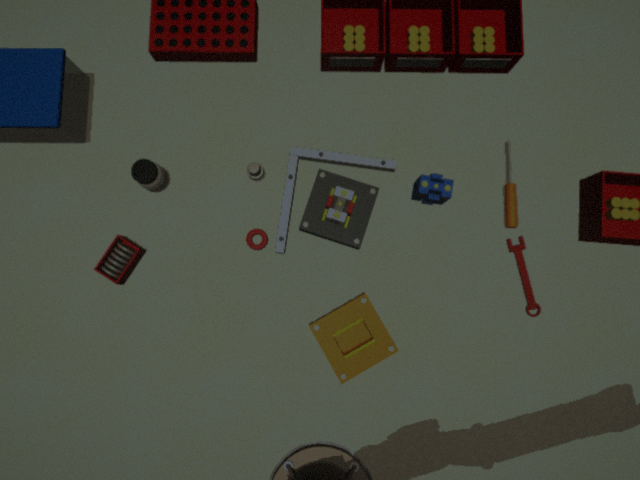

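View pics/scene0.png

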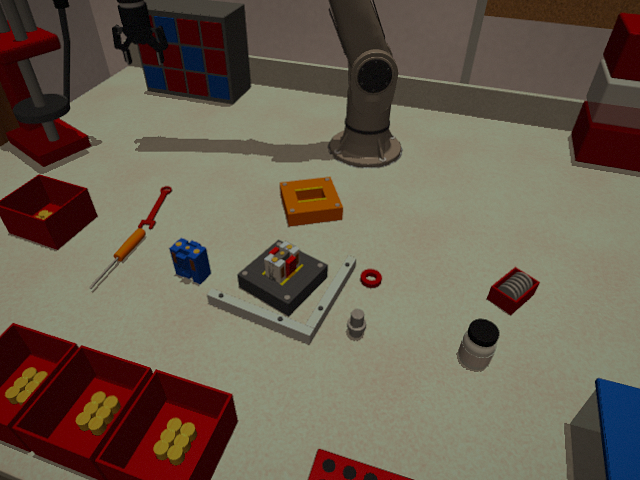

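Top view: the dark steel base with the white cassette is at (339,209). The orange base at (353,338) and the blue cassette at (434,188) are decoys by colour. The fence's inside corner is near (297,158). Next I measure and confirm in a crop.

```bash
python3 - <<'E'
from h import *
im=cv2.imread('pics/top0.png'); hsv=cv2.cvtColor(im,cv2.COLOR_BGR2HSV)
x0,y0,x1,y1=240,130,460,265
c=cv2.resize(im[y0:y1,x0:x1],None,fx=3.6,fy=3.6,interpolation=cv2.INTER_CUBIC)
cv2.imwrite('pics/crop0.png',cv2.convertScaleAbs(c,alpha=1.8))
for p in[(310,225),(360,225),(290,190),(340,158),(350,270),(347,209),(330,205),(310,158),(290,215)]:print(p,im[p[1],p[0]],hsv[p[1],p[0]])
E
```

```text
(310, 225) [39 43 44] [24 29 44]
(360, 225) [39 47 42] [49 43 47]
(290, 190) [98 92 87] [106  29  98]
(340, 158) [93 91 84] [97 25 93]
(350, 270) [79 93 86] [45 38 93]
(347, 209) [28 34 72] [  4 156  72]
(330, 205) [17 23 74] [  3 196  74]
(310, 158) [29 34 33] [36 38 34]
(290, 215) [46 56 57] [27 49 57]
```

View pics/crop0.png

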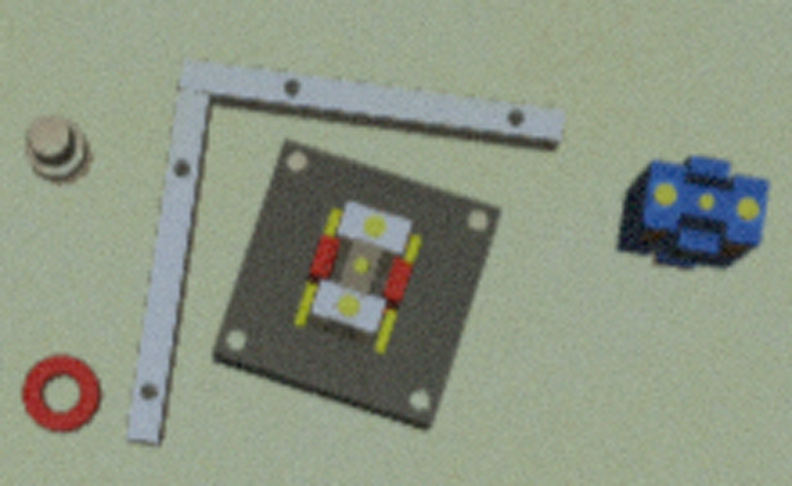

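Crop confirms it: dark base with the white/grey cassette and red catches. The blue cassette stands outside the fence's open side. Fence inside top corner is at about (210,96) in the crop.

```bash
cat >> h.py <<'E'
def line(P):
    m=P.mean(0); return m,np.linalg.svd(P-m)[2][0]
def isect(l1,l2):
    t=np.linalg.solve(np.c_[l1[1],-l2[1]],l2[0]-l1[0]); return l1[0]+t[0]*l1[1]
E
python3 - <<'E'
from h import *
im=cv2.imread('pics/top0.png'); f=cv2.GaussianBlur(im,(3,3),0).astype(int)
m=((f[...,0]-f[...,2])>-2)&(f.max(2)>65); m=m.astype(np.uint8); m[:, :265]=0; m[:,400:]=0; m[:140]=0; m[260:]=0
n,l,s,_=cv2.connectedComponentsWithStats(m); print(s[:8].tolist())
k=1+np.argmax(s[1:,4]); M=l==k
# inner edges: side bar right edge per row; far bar bottom edge per column
e1=np.array([(np.where(M[r])[0].max()+.5,r) for r in range(172,248)])
e2=np.array([(c,np.where(M[:,c])[0].max()+.5) for c in range(306,388)])
L1=line(ray('top',e1,30)[:,:2]);L2=line(ray('top',e2,30)[:,:2])
d1=L1[1]*np.sign(L1[1][0]); d2=L2[1]*np.sign(L2[1][1])
print('corner',isect(L1,L2),'yaw x-axis',np.arctan2(d1[1],d1[0]),'yaw from y',np.arctan2(-d2[0],d2[1]))
def cr(p):return (np.array(p,float)+.5)/3.6-.5+[240,130]
B=ray('top',cr([(287,140),(500,208),(430,418),(213,350)]),40)[:,:2]
print('base',B,B.mean(0),np.linalg.norm(B-np.roll(B,1,0),axis=1))
for i,j in((3,0),(2,1)):v=B[j]-B[i];print('yaw',np.arctan2(v[1],v[0]))
P=ray('top',cr([(322,257),(399,282)]),84)[:,:2];print('pads',P,P.mean(0),np.linalg.norm(P[0]-P[1]))
print('blue foot',ray('top',cr([(620,250),(700,262)]),0)[:,:2])
E
```

```text
[[0, 0, 640, 480, 305137], [275, 146, 122, 108, 1802], [334, 186, 11, 11, 67], [343, 189, 11, 11, 66], [327, 208, 20, 14, 128]]
corner [739.93484942  58.28061132] yaw x-axis -0.12461135184804618 yaw from y -0.1276180188388377
base [[ 707.4680821     9.48665539]
 [ 666.45835932 -120.85011237]
 [ 537.3487071   -78.33019925]
 [ 577.14376894   52.79461548]] [622.10472936 -34.22476019] [137.33173707 136.63627041 135.93103143 137.03052209]
yaw -0.3208284950235101
yaw -0.318144854232506
pads [[626.50713228 -11.59256484]
 [612.25374408 -56.45453656]] [619.38043818 -34.0235507 ] 47.07181302575667
blue foot [[ 649.1438884  -201.59890744]
 [ 642.0223687  -252.01251388]]
```

```bash
cat >> h.py <<'E'
C=np.array([740.,58.]); FY=-0.126
def f2w(p): c,s=np.cos(FY),np.sin(FY); return C+np.array([[c,-s],[s,c]])@np.array(p,float)
def w2f(p): c,s=np.cos(FY),np.sin(FY); return np.array([[c,s],[-s,c]])@(np.array(p[:2],float)-C)
def go(fx,fy,z,yaw):
    "print shares: total shift in tool axes and turn vector to a fence-frame goal, tool down, yaw relative to fence"
    s=arm.state(); q=s['ee_rot']; Rt=R.from_quat([q[1],q[2],q[3],q[0]])
    g=np.r_[f2w([fx,fy]),z]; a=FY+yaw
    G=R.from_matrix(np.array([[np.cos(a),np.sin(a),0],[np.sin(a),-np.cos(a),0],[0,0,-1]]))
    print('t',round(s['time_s'],2),'pos',np.round(s['ee_pos'],1),'fence',np.round(w2f(s['ee_pos']),1),'F',np.round(s['wrist_force'],1),'w',round(s['gripper_width'],3),'gf',s['grasp_force'])
    print(' shift shares',np.round(Rt.inv().apply(g-s['ee_pos'])/100,3),'turn shares',np.round((Rt.inv()*G).as_rotvec()/.5,3))
E
python3 -c "
from h import *
go(-110,-205,240,np.pi/2)"
```

```text
t 0.1 pos [ 154.3 -630.9  247.4] fence [-494.5 -757. ] F [0.3 0.6 0.2] w 1.0 gf 0.0
 shift shares [ 5.566 -3.779  0.08 ] turn shares [-3.00e-03 -2.00e-03 -2.41e+00]
```

Request:
{"api": "carry_out", "payload": {"plan": [[[0.397,-0.27,0],[0,0,0]],[[0.397,-0.27,0],[0,0,0]],[[0.397,-0.27,0],[0,0,0]],[[0.397,-0.27,0],[0,0,0]],[[0.397,-0.27,0],[0,0,0]],[[0.397,-0.27,0],[0,0,0]],[[0.397,-0.27,0],[0,0,0]]], "grip": -0.3}}

```text
time_s: 0.8
ee_pos: [380.2, -380.0, 248.1]
ee_rot: [-0.0, 0.993, 0.12, -0.0]
wrist_force: [0.4, 0.0, 0.0]
gripper_width: 0.651
grasp_force: 0.0
```

Request:
{"api": "carry_out", "payload": {"plan": [[[0.397,-0.27,0],[0,0,0]],[[0.397,-0.27,0],[0,0,0]],[[0.397,-0.27,0],[0,0,0]],[[0.397,-0.27,0],[0,0,0]],[[0.397,-0.27,0],[0,0,0]],[[0.397,-0.27,0],[0,0,0]],[[0.397,-0.27,0],[0,0,0]]]}}

```text
time_s: 1.5
ee_pos: [605.2, -130.8, 247.9]
ee_rot: [0.0, 0.993, 0.12, -0.0]
wrist_force: [0.4, -0.0, -0.0]
gripper_width: 0.648
grasp_force: 0.0
```

Request:
{"api": "carry_out", "payload": {"plan": [[[0,0,0],[0,0,-0.28]],[[0,0,0],[0,0,-0.28]],[[0,0,0],[0,0,-0.28]],[[0,0,0],[0,0,-0.28]],[[0,0,0],[0,0,-0.28]],[[0,0,0],[0,0,-0.28]],[[0,0,0],[0,0,-0.28]],[[0,0,0],[0,0,-0.28]]]}}

```text
time_s: 2.3
ee_pos: [604.1, -132.2, 247.7]
ee_rot: [-0.0, 0.776, 0.631, -0.0]
wrist_force: [-0.1, 0.1, 0.4]
gripper_width: 0.649
grasp_force: 0.0
```

```bash
python3 -c "
from h import *
print(arm.state()['joints'])
go(-110,-205,110,np.pi/2)"
```

```text
[ 0.52757352  0.37646374 -0.50105733  1.60477463  0.18987555  1.2101978
 -0.21664222]
t 2.3 pos [ 604.1 -132.2  247.7] fence [-110.9 -205.8] F [-0.1  0.1  0.4] w 0.649 gf 0.0
 shift shares [0.009 0.01  1.377] turn shares [-0.002  0.    -0.158]
```

Request:
{"api": "carry_out", "payload": {"plan": [[[0,0,0.4],[0,0,-0.158]],[[0,0,0.45],[0,0,0]],[[0,0,0.45],[0,0,0]],[[0,0,0.45],[0,0,0]],[[0,0,0.25],[0,0,0]],[[0,0,0],[0,0,0]]]}}

```text
time_s: 2.9
ee_pos: [600.5, -131.8, 43.6]
ee_rot: [-0.004, 0.752, 0.659, -0.003]
wrist_force: [0.5, 0.5, -0.2]
gripper_width: 0.65
grasp_force: 0.0
```

```bash
python3 - <<'E'
from h import *
go(-110,-165,34,np.pi/2)
im=save('scene','s1.png')
c=im[200:350,140:370,::-1]
a=cv2.resize(cv2.convertScaleAbs(c,alpha=1.6),None,fx=3.4,fy=3.4,interpolation=cv2.INTER_CUBIC); cv2.imwrite('pics/s1c.png',a)
E
```

```text
t 2.9 pos [ 600.5 -131.8   43.6] fence [-114.6 -205.9] F [ 0.5  0.5 -0.2] w 0.65 gf 0.0
 shift shares [0.409 0.044 0.096] turn shares [-0.02  -0.001 -0.011]
```

View pics/s1c.png

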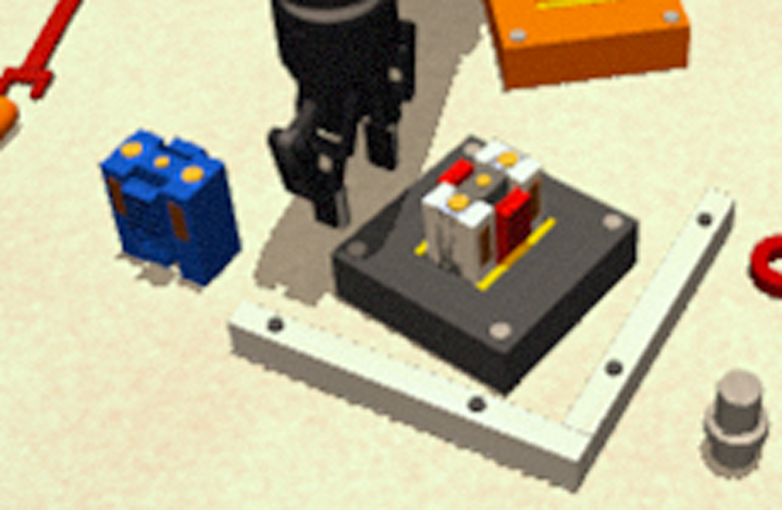

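The open gripper stands right of the base, between it and the blue cassette. The front fingertip is at crop (335,225), clear of everything. I check its height.

```bash
python3 - <<'E'
from h import *
px=(np.array([335,226.])+.5)/3.4-.5+[140,200]
for z in(15,20,25,30,35,40,50):print(z,np.round(w2f(ray('scene',[px],z)[0]),1))
E
```

```text
15 [ -93.7 -213. ]
20 [ -89.6 -209.9]
25 [ -85.6 -206.7]
30 [ -81.5 -203.6]
35 [ -77.4 -200.4]
40 [ -73.4 -197.3]
50 [ -65.2 -191. ]
```

Request:
{"api": "carry_out", "payload": {"plan": [[[0,0.04,0.1],[-0.02,0,-0.011]],[[0.1,0,0],[0,0,0]],[[0.1,0,0],[0,0,0]],[[0.1,0,0],[0,0,0]],[[0.1,0,0],[0,0,0]]]}}

```text
time_s: 3.45
ee_pos: [614.5, -93.3, 39.4]
ee_rot: [0.005, 0.751, 0.661, 0.004]
wrist_force: [1.0, -4.2, 0.8]
gripper_width: 0.65
grasp_force: 2.2
```

```bash
python3 - <<'E'
from h import *
go(-110,-151,34,np.pi/2)
E
```

```text
t 3.45 pos [614.5 -93.3  39.4] fence [-105.5 -165.9] F [ 1.  -4.2  0.8] w 0.65 gf 2.2100439306814224
 shift shares [ 0.149 -0.046  0.053] turn shares [ 0.025  0.003 -0.002]
```

Request:
{"api": "carry_out", "payload": {"plan": [[[0.06,-0.02,0.02],[0.015,0,0]],[[0.05,0,0.02],[0,0,0]],[[0.03,0,0],[0,0,0]],[[0,0,0],[0,0,0]]]}}

```text
time_s: 3.85
ee_pos: [615.1, -79.7, 35.6]
ee_rot: [0.003, 0.75, 0.661, 0.002]
wrist_force: [2.3, -4.7, 3.2]
gripper_width: 0.65
grasp_force: 2.5
```

Request:
{"api": "carry_out", "payload": {"plan": [[[0.02,0,0],[0,0,0]],[[0,0,0],[0,0,0]]]}}

```text
time_s: 4.05
ee_pos: [615.2, -79.4, 35.6]
ee_rot: [0.003, 0.751, 0.66, 0.001]
wrist_force: [1.5, -6.9, 2.8]
gripper_width: 0.649
grasp_force: 3.6
```

```bash
python3 - <<'E'
from h import *
go(-110,-151,34,np.pi/2)
E
```

```text
t 4.05 pos [615.2 -79.4  35.6] fence [-106.5 -152. ] F [ 1.5 -6.9  2.8] w 0.649 gf 3.6037474125623703
 shift shares [ 0.01  -0.035  0.016] turn shares [ 0.013  0.007 -0.005]
```

Request:
{"api": "carry_out", "payload": {"plan": [[[0.03,0,0],[0,0,0]],[[0.03,0,0],[0,0,0]],[[0,0,0],[0,0,0]]]}}

```text
time_s: 4.35
ee_pos: [615.8, -78.5, 35.7]
ee_rot: [0.006, 0.751, 0.66, -0.001]
wrist_force: [2.2, -14.5, 4.5]
gripper_width: 0.652
grasp_force: 7.1
```

```bash
python3 - <<'E'
from h import *
go(-110,-152,36,np.pi/2)
save('top','t2.png')
a=cv2.imread('pics/t2.png')[130:265,240:460]
cv2.imwrite('pics/t2c.png',cv2.convertScaleAbs(cv2.resize(a,None,fx=3.6,fy=3.6,interpolation=cv2.INTER_CUBIC),alpha=1.8))
E
```

```text
t 4.35 pos [615.8 -78.5  35.7] fence [-106.  -151.1] F [  2.2 -14.5   4.5] w 0.652 gf 7.12692104279995
 shift shares [-0.01  -0.04  -0.003] turn shares [ 0.013  0.019 -0.007]
```

View pics/t2c.png

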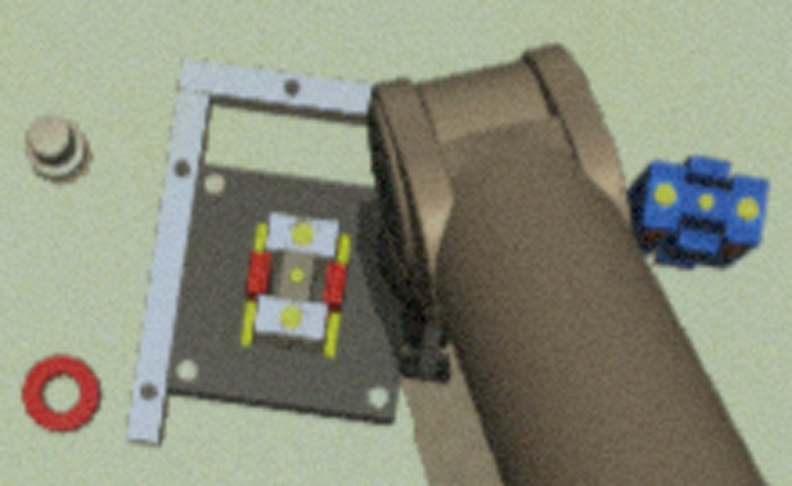

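The base lies flush and square along the side bar: left edge on the bar at crop (168,390)–(205,170). A gap of about 30 mm remains to the far bar. Retreat, lift, then go behind it.

Request:
{"api": "carry_out", "payload": {"plan": [[[-0.15,0,0],[0,0,0]],[[-0.3,0,0],[0,0,0]],[[0,0,-0.45],[0,0,0]],[[0,0,-0.45],[0,0,0]],[[0,0,-0.4],[0,0,0]],[[0,0,0],[0,0,0]]]}}

```text
time_s: 5.0
ee_pos: [612.3, -113.1, 170.8]
ee_rot: [0.004, 0.75, 0.662, 0.005]
wrist_force: [-0.2, 0.1, -0.1]
gripper_width: 0.649
grasp_force: 0.0
```

```bash
python3 - <<'E'
from h import *
def cr(p):return (np.array(p,float)+.5)/3.6-.5+[240,130]
B=ray('top',cr([(205,167),(168,388),(392,416)]),40)
print([np.round(w2f(b),1) for b in B])
go(-215,-70,170,0)
E
```

```text
[array([-49.8,  -4.8]), array([-187.5,   -2. ]), array([-185.8, -137.9])]
t 5.0 pos [ 612.3 -113.1  170.8] fence [-105.2 -185.8] F [-0.2  0.1 -0.1] w 0.649 gf 0.0
 shift shares [ 1.16  -1.096 -0.005] turn shares [ 0.018 -0.025  3.145]
```

Request:
{"api": "carry_out", "payload": {"plan": [[[0.29,-0.274,0],[0,0,0]],[[0.29,-0.274,0],[0,0,0]],[[0.29,-0.274,0],[0,0,0]],[[0.29,-0.274,0],[0,0,0]],[[0,0,0],[0,0,0.286]],[[0,0,0],[0,0,0.286]],[[0,0,0],[0,0,0.286]],[[0,0,0],[0,0,0.286]]]}}

```text
time_s: 5.8
ee_pos: [513.0, 15.3, 163.2]
ee_rot: [-0.0, 0.907, 0.421, 0.0]
wrist_force: [-0.5, 0.2, 0.4]
gripper_width: 0.652
grasp_force: 0.0
```

Request:
{"api": "carry_out", "payload": {"plan": [[[0,0,0],[0,0,0.286]],[[0,0,0],[0,0,0.286]],[[0,0,0],[0,0,0.286]],[[0,0,0],[0,0,0.286]],[[0,0,0],[0,0,0.286]],[[0,0,0],[0,0,0.286]],[[0,0,0],[0,0,0.286]],[[0,0,0],[0,0,0]]]}}

```text
time_s: 6.6
ee_pos: [513.2, 15.0, 163.2]
ee_rot: [-0.0, 0.998, -0.063, 0.0]
wrist_force: [0.1, 0.1, 0.3]
gripper_width: 0.646
grasp_force: 0.0
```

```bash
python3 - <<'E'
from h import *
print(arm.state()['joints'])
go(-215,-70,36,0)
E
```

```text
[ 0.1710773   0.25447107 -0.32849413  1.9488012   0.0989113   0.95316487
 -1.90191176]
t 6.6 pos [513.2  15.  163.2] fence [-219.6  -71.1] F [0.1 0.1 0.3] w 0.646 gf 0.0
 shift shares [ 0.046 -0.01   1.272] turn shares [-0.002 -0.001 -0.   ]
```

Request:
{"api": "carry_out", "payload": {"plan": [[[0,-0.01,0.4],[0,0,0]],[[0,0,0.4],[0,0,0]],[[0,0,0.3],[0,0,0]],[[0,0,0.17],[0,0,0]],[[0,0,0],[0,0,0]]]}}

```text
time_s: 7.1
ee_pos: [511.7, 15.2, 34.2]
ee_rot: [-0.0, 0.998, -0.062, -0.002]
wrist_force: [-0.7, -0.4, 0.2]
gripper_width: 0.649
grasp_force: 0.0
```

Request:
{"api": "carry_out", "payload": {"plan": [[[0.1,0,0],[0,0,0]],[[0.1,0,0],[0,0,0]],[[0.1,0,0],[0,0,0]],[[0.1,0,0],[0,0,0]],[[0.1,0,0],[0,0,0]],[[0.07,0,0],[0,0,0]],[[0.03,0,0],[0,0,0]],[[0,0,0],[0,0,0]]]}}

```text
time_s: 7.9
ee_pos: [574.2, 6.6, 37.8]
ee_rot: [0.0, 0.998, -0.064, 0.001]
wrist_force: [-4.1, 0.7, 2.0]
gripper_width: 0.65
grasp_force: 2.3
```

```bash
python3 - <<'E'
from h import *
go(-151,-70,36,0)
E
```

```text
t 7.9 pos [574.2   6.6  37.8] fence [-158.1  -71.8] F [-4.1  0.7  2. ] w 0.65 gf 2.30686292052269
 shift shares [ 0.071 -0.018  0.018] turn shares [ 0.    -0.003 -0.005]
```

Request:
{"api": "carry_out", "payload": {"plan": [[[0.04,0,0.01],[0,0,0]],[[0.03,0,0],[0,0,0]],[[0.02,0,0],[0,0,0]],[[0,0,0],[0,0,0]]]}}

```text
time_s: 8.3
ee_pos: [578.7, 6.1, 36.3]
ee_rot: [0.001, 0.998, -0.064, -0.004]
wrist_force: [-13.6, 1.6, 9.9]
gripper_width: 0.651
grasp_force: 6.6
```

Request:
{"api": "carry_out", "payload": {"plan": [[[0.03,0,0],[0,0,0]],[[0.03,0,0],[0,0,0]],[[0,0,0],[0,0,0]]]}}

```text
time_s: 8.6
ee_pos: [578.8, 6.0, 35.4]
ee_rot: [0.001, 0.998, -0.064, -0.01]
wrist_force: [-23.9, 3.5, 18.1]
gripper_width: 0.649
grasp_force: 12.4
```

```bash
python3 - <<'E'
from h import *
go(-151,-70,36,0)
E
```

```text
t 8.6 pos [578.8   6.   35.4] fence [-153.4  -71.9] F [-23.9   3.5  18.1] w 0.649 gf 12.363217771053314
 shift shares [ 0.024 -0.019 -0.006] turn shares [ 0.008  0.041 -0.004]
```

Contact with the far bar is firm. I back off, lift and check flushness.

Request:
{"api": "carry_out", "payload": {"plan": [[[-0.1,0,0],[0,0,0]],[[-0.4,0,0],[0,0,0]],[[0,0,-0.45],[0,0,0]],[[0,0,-0.45],[0,0,0]],[[0,0,-0.45],[0,0,0]],[[0,0,0],[0,0,0]]], "grip": -1}}

```text
time_s: 9.2
ee_pos: [545.9, 11.5, 179.3]
ee_rot: [-0.001, 0.998, -0.064, 0.01]
wrist_force: [0.9, 0.5, 0.8]
gripper_width: 1.003
grasp_force: 0.0
```

```bash
python3 - <<'E'
from h import *
go(-70,-70,170,0)
save('top','t3.png'); save('wrist','w3.png'); save('scene','s3.png')
e=lambda a,k:cv2.convertScaleAbs(cv2.resize(a,None,fx=k,fy=k,interpolation=cv2.INTER_CUBIC),alpha=1.8)
t=e(cv2.imread('pics/t3.png')[140:240,265:365],4); s=e(cv2.imread('pics/s3.png')[230:350,220:360],400/140)
w=e(cv2.imread('pics/w3.png'),.35)
o=np.zeros((600,800,3),np.uint8); o[:400,:400]=t; o[:s.shape[0],400:400+s.shape[1]]=s; o[400:400+168,:224]=w
cv2.imwrite('pics/m3.png',o)
E
```

```text
t 9.2 pos [545.9  11.5 179.3] fence [-186.8  -70.5] F [0.9 0.5 0.8] w 1.003 gf 0.0
 shift shares [ 1.165 -0.008  0.117] turn shares [-0.005 -0.042 -0.006]
```

View pics/m3.png

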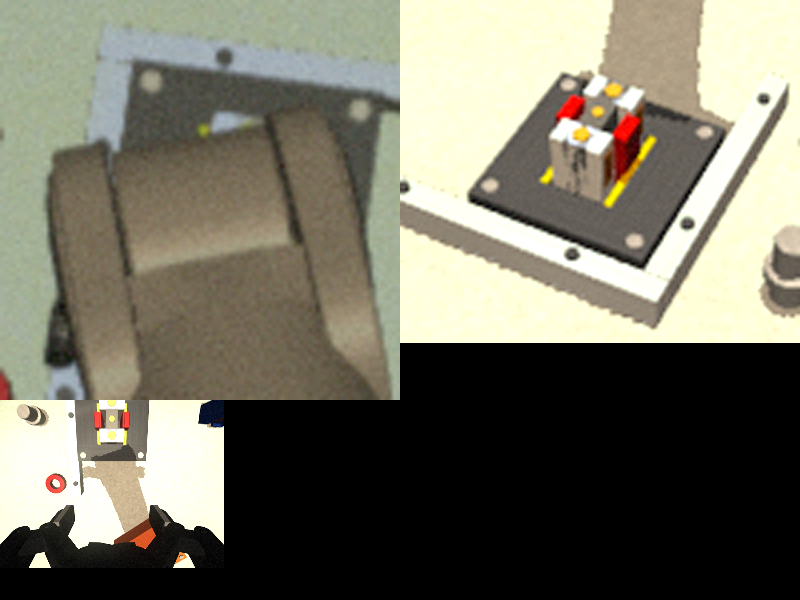

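Base seems flush on both bars (scene crop corner at (645,262), no visible gap). I go above the cassette and look from close by with the wrist camera.

Request:
{"api": "carry_out", "payload": {"plan": [[[0.4,0,0],[0,-0.042,0]],[[0.4,0,0.05],[0,0,0]],[[0.365,-0.008,0.05],[0,0,-0.006]],[[0,0,0],[0,0,0]]]}}

```text
time_s: 9.75
ee_pos: [657.2, -4.2, 156.0]
ee_rot: [-0.001, 0.998, -0.064, -0.01]
wrist_force: [0.2, -0.8, -0.2]
gripper_width: 0.997
grasp_force: 0.0
```

```bash
python3 - <<'E'
from h import *
s=arm.state(); np.save('s4.npy',s,allow_pickle=True)
go(-70,-70,70,0)
save('wrist','w4.png')
im=cv2.imread('pics/w4.png')
cv2.imwrite('pics/w4b.png',cv2.convertScaleAbs(im,alpha=1.6))
E
```

```text
t 9.75 pos [657.2  -4.2 156. ] fence [-74.3 -72.1] F [ 0.2 -0.8 -0.2] w 0.997 gf 0.0
 shift shares [ 0.06  -0.021  0.859] turn shares [-0.     0.04  -0.002]
```

View pics/w4b.png

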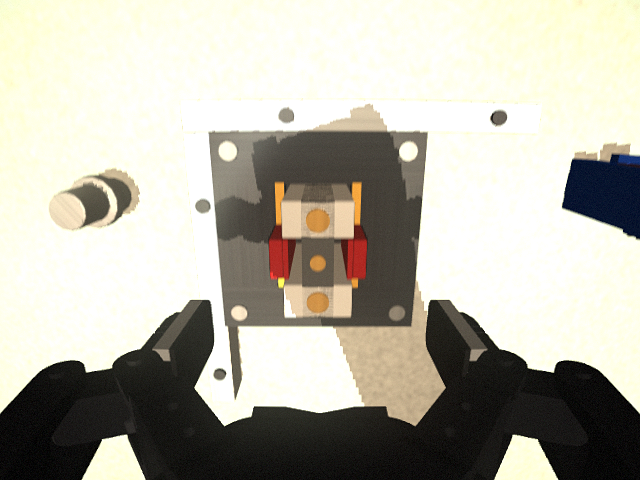

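The wrist view shows the dark base flush against both bars. The red catches are at (279,253) and (356,253), cassette middle dot at (317,263). I check the numbers.

```bash
python3 - <<'E'
from h import *
s=np.load('s4.npy',allow_pickle=True).item()
def f(px,z):return [np.round(w2f(p),1).tolist() for p in ray('wrist',px,z,s)]
print('base corners',f([(210,132),(427,132),(411,326),(226,326)],40))
print('bar y inner',f([(231,335),(237,398)],30)); print('bar x inner',f([(430,132),(538,132)],30))
print('end studs',f([(317,220),(317,302)],88),'pad outer',f([(270,240),(366,240)],84))
E
```

```text
base corners [[-2.8, -2.0], [-3.0, -140.5], [-142.9, -140.5], [-142.8, -1.5]]
bar y inner [[-156.9, -1.8], [-218.5, -1.8]]
bar x inner [[-3.1, -145.4], [-1.9, -219.6]]
end studs [[-48.7, -70.5], [-98.1, -70.4]] pad outer [[-61.4, -43.9], [-61.4, -98.1]]
```

Request:
{"api": "carry_out", "payload": {"plan": [[[0.013,-0.01,0.1],[0,0.04,0]],[[0,0,0.3],[0,0,0]],[[0,0,0.3],[0,0,0]],[[0,0,0.15],[0,0,0]],[[0,0,0],[0,0,0]]]}}

```text
time_s: 10.3
ee_pos: [652.9, -2.2, 71.7]
ee_rot: [0.0, 0.998, -0.062, -0.002]
wrist_force: [-1.7, 0.1, 0.1]
gripper_width: 0.997
grasp_force: 0.0
```

```bash
python3 - <<'E'
from h import *
go(-73,-71,65,0)
E
```

```text
t 10.3 pos [652.9  -2.2  71.7] fence [-78.8 -70.7] F [-1.7  0.1  0.1] w 0.997 gf 0.0
 shift shares [0.059 0.003 0.067] turn shares [0.002 0.01  0.002]
```

Request:
{"api": "carry_out", "payload": {"plan": [[[0.058,0.003,0.065],[0,0.008,0]],[[0,0,0],[0,0,0]],[[0,0,0],[0,0,0]]]}}

```text
time_s: 10.6
ee_pos: [662.6, -3.2, 69.4]
ee_rot: [0.0, 0.998, -0.063, 0.004]
wrist_force: [0.1, 0.0, 0.0]
gripper_width: 0.996
grasp_force: 0.0
```

```bash
python3 - <<'E'
from h import *
go(-73,-71,65,0)
E
```

```text
t 10.6 pos [662.6  -3.2  69.4] fence [-69.1 -70.5] F [0.1 0.  0. ] w 0.996 gf 0.0
 shift shares [-0.04   0.005  0.044] turn shares [-0.    -0.015  0.   ]
```

Request:
{"api": "carry_out", "payload": {"plan": [[[-0.02,0,0.04],[0,-0.015,0]],[[0,0,0],[0,0,0]],[[0,0,0],[0,0,0]]]}}

```text
time_s: 10.9
ee_pos: [659.6, -3.0, 64.3]
ee_rot: [-0.0, 0.998, -0.063, -0.001]
wrist_force: [-0.7, 0.8, -0.5]
gripper_width: 1.003
grasp_force: 0.0
```

```bash
python3 - <<'E'
from h import *
go(-73,-71,65,0)
E
```

```text
t 10.9 pos [659.6  -3.   64.3] fence [-72.1 -70.6] F [-0.7  0.8 -0.5] w 1.003 gf 0.0
 shift shares [-0.009  0.004 -0.007] turn shares [0.    0.004 0.001]
```

Request:
{"api": "carry_out", "payload": {"plan": [[[0,0,0],[0,0,0]],[[0,0,0],[0,0,0]],[[0,0,0],[0,0,0]],[[0,0,0],[0,0,0]],[[0,0,0],[0,0,0]],[[0,0,0],[0,0,0]]], "grip": 1, "grip_force": 35}}

```text
time_s: 11.5
ee_pos: [660.4, -3.4, 66.2]
ee_rot: [0.0, 0.998, -0.063, -0.0]
wrist_force: [-2.2, -1.1, 9.4]
gripper_width: 0.471
grasp_force: 37.2
```

```bash
python3 - <<'E'
from h import *
go(-73,-71,65,0)
E
```

```text
t 11.5 pos [660.4  -3.4  66.2] fence [-71.2 -70.9] F [-2.2 -1.1  9.4] w 0.471 gf 37.17241823673248
 shift shares [-0.018  0.001  0.012] turn shares [ 0.001  0.001 -0.   ]
```

Request:
{"api": "carry_out", "payload": {"plan": [[[0,0,-0.04],[0,0,0]],[[0,0,-0.04],[0,0,0]],[[0,0,-0.04],[0,0,0]],[[0,0,0],[0,0,0]],[[0,0,0],[0,0,0]]]}}

```text
time_s: 12.0
ee_pos: [659.6, -2.9, 76.0]
ee_rot: [-0.0, 0.998, -0.063, -0.001]
wrist_force: [-0.1, -0.3, -1.8]
gripper_width: 0.473
grasp_force: 36.0
```

```bash
python3 - <<'E'
from h import *
go(-73,-71,200,0)
im=save('scene','s5.png')[:,:,::-1]
e=lambda a,k:cv2.convertScaleAbs(cv2.resize(a,None,fx=k,fy=k,interpolation=cv2.INTER_CUBIC),alpha=1.8)
cv2.imwrite('pics/s5c.png',e(im[200:350,190:390],3.5))
E
```

```text
t 12.0 pos [659.6  -2.9  76. ] fence [-72.1 -70.6] F [-0.1 -0.3 -1.8] w 0.473 gf 35.98070204257965
 shift shares [-0.011  0.004 -1.24 ] turn shares [0.    0.005 0.001]
```

View pics/s5c.png

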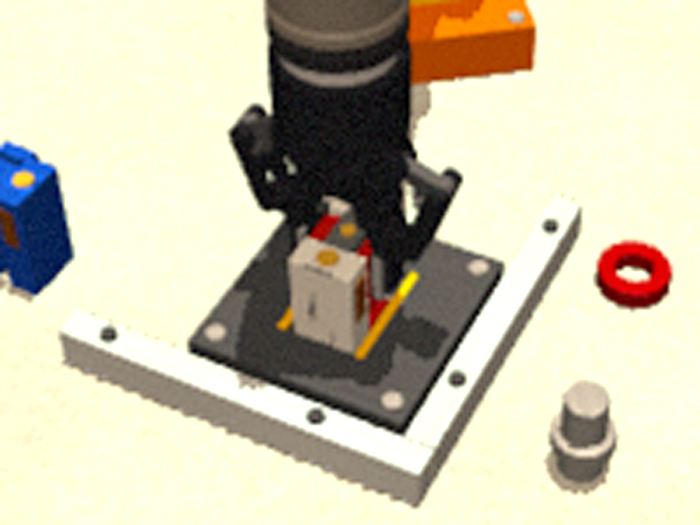

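The wrist carries only about 2 N, the cassette's weight, and the base stays flat and flush in the corner. Lift on, straight.

Request:
{"api": "carry_out", "payload": {"plan": [[[0,0,-0.08],[0,0,0]],[[0,0,-0.08],[0,0,0]],[[0,0,-0.08],[0,0,0]],[[0,0,-0.1],[0,0,0]],[[0,0,-0.15],[0,0,0]],[[0,0,-0.2],[0,0,0]],[[0,0,-0.2],[0,0,0]],[[0,0,-0.2],[0,0,0]]]}}

```text
time_s: 12.85
ee_pos: [660.0, -2.9, 187.3]
ee_rot: [-0.0, 0.998, -0.063, -0.001]
wrist_force: [0.3, 0.5, -3.0]
gripper_width: 0.472
grasp_force: 36.3
```

Request:
{"api": "carry_out", "payload": {"plan": [[[0,0,-0.15],[0,0,0]],[[0,0,-0.08],[0,0,0]],[[0,0,0],[0,0,0]],[[0,0,0],[0,0,0]],[[0,0,0],[0,0,0]],[[0,0,0],[0,0,0]]]}}

```text
time_s: 13.45
ee_pos: [659.3, -3.1, 207.0]
ee_rot: [0.0, 0.998, -0.063, -0.002]
wrist_force: [-0.6, 0.4, -2.6]
gripper_width: 0.472
grasp_force: 36.3
```

```bash
python3 - <<'E'
from h import *
go(-73,-71,200,0)
im=save('scene','s6.png')[:,:,::-1]; save('top','t6.png')
e=lambda a,k:cv2.convertScaleAbs(cv2.resize(a,None,fx=k,fy=k,interpolation=cv2.INTER_CUBIC),alpha=1.8)
cv2.imwrite('pics/s6c.png',e(im[150:350,150:400],3))
E
```

```text
t 13.45 pos [659.3  -3.1 207. ] fence [-72.3 -70.7] F [-0.6  0.4 -2.6] w 0.472 gf 36.30199313163757
 shift shares [-0.006  0.003  0.07 ] turn shares [0.001 0.008 0.001]
```

View pics/s6c.png

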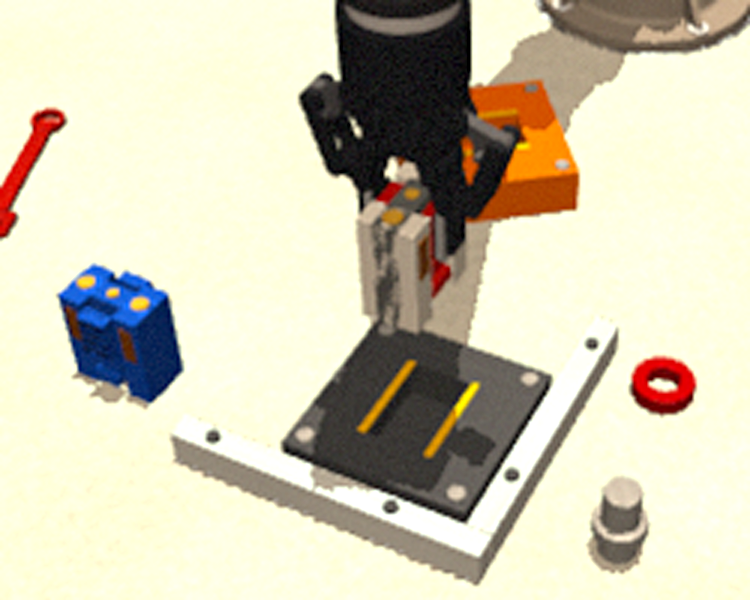

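The cassette is out and upright, held by its catches with its underside about 15 cm up. The base, at crop (415,420), is flat and flush in the corner with its pocket empty, and the bystanders in view have not moved. Handing in.

```bash
python3 -c "
from h import *
print(arm.job_done())"
```

```text
the job is handed in; nothing more can be done
None
```

The base is flush in the fence corner. The cassette is out and held upright by its catches, with its underside about 15 cm above the bench. I handed the job in at about 13.5 s on the robot's clock; the hand-in gave no verdict.

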